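# Hook the pushed-back parts tray out from under the bench riser

## Robot

A 7-joint arm with a two-finger parallel gripper is mounted at the origin on a cart in front of the work surface, level with it; the furniture and walls round the work are solid. World frame = base frame: x ahead of the robot, y to its left, z up, the work surface at z = 0. Lengths are in m, angles in rad, forces in N, time in s.
With the tool pointing down it reaches from about 0.425 to 0.925 m from the base axis. Payload 6.8 kg.
Tool frame: the origin (TCP) lies on the mounting face of the last link; the fingertips stand 173 mm ahead of it and the grasp point (between the pads) lies 155 mm ahead of it; z points along the fingers, y is the line along which they close (so a half turn about z gives the same grasp; the last joint's range is limited). The gripper opens to 85 mm and grips with 20 to 120 N. Pads are 22 mm wide; open, the fingers measure 114 mm over their backs; the gripper's body (76 mm by 85 mm) begins 54 mm behind the grasp point. The pads swing forward as they close: fully open they stand 13 mm farther back than shut.
Start: joints at [-1.312, 0.477, 0.022, 1.555, -0.011, 1.109, -0.083], TCP at [0.242, 0.63, 0.405] pointing down, gripper open.
Joint ranges: [-2.96, 2.96], [-0.34, 2.1], [-1.41, 1.46], [0.24, 2.44], [-1.37, 4.51], [0.17, 1.92], [-2.96, 2.96]. Speed limits (rad/s): [2.39, 2.39, 3.14, 3.14, 3.14, 3.14, 3.14].

## Interface

Orientations are given as a unit quaternion [w, x, y, z].
In Python, from station import bot gives the robot as it stands. The module is installed in compiled form; this text tells all that it offers.
- The arm moves only by the shell command python3 -m pendant 'ROWS' [FORCE]. ROWS is JSON, a list of rows, each a list of 5 numbers: the finger opening in m, from 0 to 0.0854, then the shift along the tool's x, y, z in m, then the turn about the tool's z in degrees. In form: [[jaw, x, y, z, yaw], ...]. A call has 1 to 12 rows; each row shifts and turns the commanded pose from where the row before left it, along the tool's axes as they then stand; what a row does not reach is not made up. A row lasts 1/12 s, in which the tool goes at most 41.7 mm and 7.16 degrees, less where a joint would pass 70% of its speed; a pose out of reach is approached as far as the arm can. A call with a gripper value outside its range is refused whole. The fingers move at their own pace and stop on an object; FORCE is the grip in N (left out, the last holds). Time passes only in rows, so rows that do not move let the fingers close. It gives the time, the measured TCP pose, the force, the opening and the grip force at its end, in the units of the state.
- bot.get_obs(): the state, without advancing time (a new reading comes with each control period).
- bot.read_camera(name): name is "side" or "top" or "wrist"; returns (picture, depth): 400x640x3 uint8, blue, green, red; 400x640 float32, m along the optical axis (not along the pixel's ray), 0 where there is no reading.
- bot.camera_model(name): a dict with "intrinsics" (3x3 intrinsics, pixels), "R" (3x3) and "t" (3): a world point X has camera coordinates R X + t. Camera axes: x right, y down, z forward; pixel columns grow to the right and rows downward; lengths in m; the calibration is good to about 2 mm. The wrist camera is an equidistant fisheye: a pixel r from the principal point sees the ray r / f radians off the axis. A picture is of the moment at which its call begins: read the wrist's pose just before it. camera_model takes no time and is no camera call; for the wrist camera it gives the pose at the moment of the call.
- bot.hand_in(): hands the job in; it is judged then, once.
Trained networks look in the newest picture that a camera, given by its name, has taken for a name from the list of things; names that differ only in an ending like _2 or _b are one class to them, and where a whole thing is asked for, a point or a joint stands for the part that bears it (a point fixed in the world has none). Each returns a list of dicts, best first, with "score" (0 to 1); they miss things now and then, are a little off and sometimes report something else, mostly with a low value. They report only what shows in the picture. A call takes as long as a camera call.
- bot.boxes_of(name, camera): "at" ([column, row] in pixels, amid what is visible of it).
- bot.trace(name, camera): "mask" (400x640 bool, what is visible of it) and "at" ([column, row] in pixels, amid what is visible of it).
- bot.pinpoint(name, camera): "at" ([column, row] in pixels: a listed point, or the origin of a listed thing).
The state is a dict: "t": time; "q": joint angles; "joint_vel": joint speeds; "joint_torque": joint torques, N m; "eef_pos": TCP position; "tool_rot": TCP orientation; "contact_force": force on the tool from outside, world axes, zero at the start; "torque": the same for the moment, N m; "gripper_width": opening from 0.0 (shut) to 1.0 (fully open); "grasp_force": force on a finger pad.
Only numpy, scipy, OpenCV 4.12 (cv2) and the standard library are available. Lean on these libraries where they do the work, as an engineer would, in place of code of your own. Each camera call takes 0.05 s, during which the arm holds its last target. There are 200 camera calls.

## Task

The parts tray has been pushed back under the low bench riser, out of a gripper's reach. Take the hooked puller from its cradle, feel under the ledge for the pull eye on the tray's front plate, catch it and draw the tray gently out to its stop, then unhook and lay the puller back in the cradle's two saddles. Touch the tray only with the puller, and leave the roll of tape and the offcut beside the riser where they are.

Things in the scene. Friction and masses are not known exactly. Their poses are not given: they have to be found in the camera images.
- riser: Fixed low plywood bench riser, 230 x 270 x 80 mm high, open at the front, with a roll of tape and a sanding block fixed on top (behind x = -25 mm, up to 115 mm high). Origin on the bench; x points in from the open front, y to its left, z up. Clear opening from y = -115 to +115 mm between the side panels, which begin at x = -103 mm.
- ledge_edge (a point): Middle of the lower front edge of the riser's top board (the ledge, 14 mm thick): x = -120 mm in the riser's frame, 66 mm above the bench.
- carriage: Sliding steel carriage with the dark parts tray. Origin on the bench below the middle of its flat front face; axes as the riser's. It slides along the riser's x only, friction about 3.5 N plus 12 N per m/s, stays where left. It starts at riser x = -50 to -30 mm (70 to 90 mm behind the ledge's edge) and comes out (-x) to a firm stop at riser x = -160 mm. Never load it over 40 N.
- plate_top (a point): Middle of the top edge of the carriage's front plate (196 mm wide, 8 to 54 mm above the bench). The pull eye stands on the plate's face under the ledge, at an unknown place up to 40 mm left or right of this point, and does not shift: an upright square loop of 7 mm round bar in the x-z plane, its hole opening sideways (along y).
- hook_tip (a point): Centre of the rounded end of the puller's prong, (150, 26, 0) mm in the puller's frame. The hole of the pull eye reaches from 5 to 34 mm before the plate's face and 20 to 52 mm above the bench, its outer bar to 41 mm. The prong enters it moving towards +y until the rod is felt to meet the outer bar; then pull. Unhook: a few mm forward, then 35 mm or more towards -y.
- puller: Hooked puller, 0.10 to 0.16 kg. Origin on its axis at the grip place near its balance point; x along the rod to the hook, z up as it lies. Wooden handle 20 wide (y) x 24 mm high from x = -75 to +35 mm, 16 mm ferrule to 47 mm, then a 7 mm round steel rod to x = 155 mm, where it turns sideways into a 7 mm thick prong from (155, 0, 0) to the tip (150, 26, 0) mm.
- cradle: Fixed wooden cradle, base 215 x 75 x 8 mm, two open-topped saddles 58 mm high, walls 10 mm thick. Origin under its middle, x along the puller lying in it, z up. Handle saddle at x = -67 to -49 mm, slot 36 mm wide, floor 33 mm high; rod saddle at x = 74 to 90 mm, slot 32 mm wide, floor 41.5 mm high. The handle between them is free on both sides.
- saddle_mid (a point): Where the puller's origin lies when the puller rests in the cradle (its axes then parallel to the cradle's): 45 mm above the cradle's origin.
- black_tape: Small roll of black tape, 53 mm across, 19 mm high, lying right of and before the riser's front; origin under its centre. Bystander.
- plastic_offcut: Speckled flat plastic offcut, 43 x 81 x 11 mm, lying left of and before the riser's front; origin under its centre. Bystander.

How it is judged:
On the way, in this order (a step that is already met when the one before it is completed fails the run):
1. the hook is under the ledge, at least 15 mm behind its front edge (x of hook_tip in the frame of riser above -0.105 m and z of hook_tip in the frame of riser below 0.066 m and y of hook_tip in the frame of riser between -0.115 and 0.115 m), for 0.1 s.
2. the tray is drawn out to within 8 mm of its stop (x of carriage in the frame of riser below -0.152 m), for 0.2 s.
At the end, for the whole second after the job is handed in: The carriage is out to within 8 mm of its stop (origin below riser x = -152 mm); the puller rests in both saddles of the cradle: origin within 22 mm along and 14 mm across of its place, 40 to 49 mm above the cradle's origin, axis within 0.17 rad of the cradle's, at rest and released (x of carriage in the frame of riser below -0.152 m and x of puller in the frame of cradle between -0.022 and 0.022 m and y of puller in the frame of cradle between -0.014 and 0.014 m and z of puller in the frame of cradle between 0.04 and 0.049 m and angle between the x axis of puller and the x axis of cradle, either way round below 0.17 rad and linear speed of puller below 0.02 m/s); the robot touches nothing.
It fails at once if the gripper or arm touches the tray, its carriage or the eye (contact force between any of the fingers, the arm and carriage above 1 N).
It fails at once if the puller loads the carriage with more than 40 N (contact force between puller and carriage above 40 N).
It fails at once if the roll of tape or the offcut beside the riser is moved by more than 20 mm (distance of any of black_tape, plastic_offcut from where it was at the start of the episode above 0.02 m).
It also fails if it takes over 61 s, if anything falls off the work surface, if the arm or the gripper's body presses on something with over 40 N, if the wrist force passes 120 N, or if a joint passes its speed limit or range.

## Working session

There is one attempt and no reset: what is moved stays moved. The work goes in short steps, Python scripts to look and compute and a shell command to move; the robot and the scene stay as the last step left them, time stands still between calls to the robot, and variables do not carry over. Pictures are saved under pics/ and viewed, at most 10 in all, crops included, and the job is handed in when it is done.

```bash
mkdir -p pics; cat > h.py <<'E'
import numpy as np, cv2
from station import bot
from scipy.spatial.transform import Rotation as Ro
def ray(cam,px,M=None):
    M=M or bot.camera_model(cam);K=np.array(M["intrinsics"]);u=(px[0]-K[0,2])/K[0,0];v=(px[1]-K[1,2])/K[1,1]
    if cam=="wrist":
        r=np.hypot(u,v);s=np.sin(r)/max(r,1e-9);d=np.array([u*s,v*s,np.cos(r)])
    else: d=np.array([u,v,1.])
    R=np.array(M["R"]);return -R.T@np.array(M["t"]),R.T@d
def atz(cam,px,z,M=None):
    c,d=ray(cam,px,M);return c+d*(z-c[2])/d[2]
def atd(cam,px,dep,M=None):
    c,d=ray(cam,px,M);return c+d*dep
def proj(cam,X):
    M=bot.camera_model(cam);K=np.array(M["intrinsics"]);p=np.array(M["R"])@X+np.array(M["t"])
    q=K@p;return q[:2]/q[2]
E
python3 - <<'E'
from h import *
np.set_printoptions(precision=4,suppress=True)
o=bot.get_obs();print(o["eef_pos"],o["tool_rot"],o["contact_force"],Ro.from_quat(np.roll(o["tool_rot"],-1)).as_matrix())
for c in ["top","side"]:
    p,d=bot.read_camera(c);cv2.imwrite(f"pics/{c}0.png",p);np.save(f"{c}0.npy",d)
    M=bot.camera_model(c);print(c,-np.array(M["R"]).T@M["t"],np.array(M["R"])[2])
    for n in ["riser","ledge_edge","plate_top","hook_tip","puller","cradle","saddle_mid","black_tape","plastic_offcut","carriage"]:
        r=bot.pinpoint(n,c)[:1]
        for x in r:
            u,v=x["at"];dd=d[int(v),int(u)];print(n,np.round(x["at"]),round(x["score"],2),atd(c,x["at"],dd))
E
```

```text
[0.242  0.6298 0.4037] [-0.0001  0.1824  0.9832 -0.0009] [-0.0264  0.317   0.2663] [[-0.9335  0.3586 -0.0005]
 [ 0.3586  0.9335 -0.0018]
 [-0.0002 -0.0018 -1.    ]]
top [0.5698 0.0227 1.1424] [ 0.0555 -0.0121 -0.9984]
riser [276. 160.] 0.67 [0.7418 0.136  0.0793]
ledge_edge [280. 203.] 0.61 [0.6314 0.1285 0.0019]
hook_tip [416. 200.] 0.73 [ 0.6516 -0.2616 -0.001 ]
puller [434. 250.] 0.67 [ 0.5114 -0.2958  0.0583]
cradle [426. 252.] 0.59 [ 0.5014 -0.2877  0.0055]
saddle_mid [430. 257.] 0.64 [ 0.4924 -0.2857  0.0533]
black_tape [341. 221.] 0.73 [ 0.5843 -0.0462 -0.0001]
plastic_offcut [206. 239.] 0.91 [0.523  0.3326 0.0092]
side [ 0.3169 -0.807   0.5647] [ 0.3038  0.8219 -0.4819]
riser [350. 199.] 0.98 [ 0.69   -0.0002  0.0735]
ledge_edge [313. 187.] 0.73 [0.663  0.2374 0.0054]
hook_tip [381. 269.] 0.97 [ 0.6752 -0.2095 -0.0011]
puller [324. 298.] 0.62 [ 0.4978 -0.304   0.0555]
cradle [324. 315.] 0.96 [ 0.4997 -0.3008  0.0081]
saddle_mid [326. 300.] 0.67 [ 0.5024 -0.306   0.0498]
black_tape [324. 242.] 0.7 [ 0.5838 -0.0745  0.0101]
plastic_offcut [262. 181.] 0.66 [0.5157 0.3284 0.012 ]
```

View pics/top0.png

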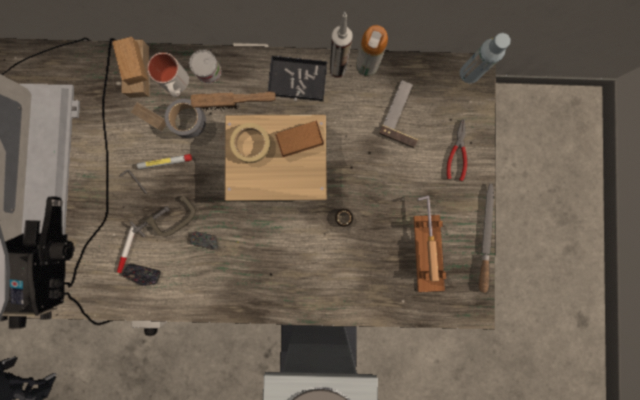

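View pics/side0.png

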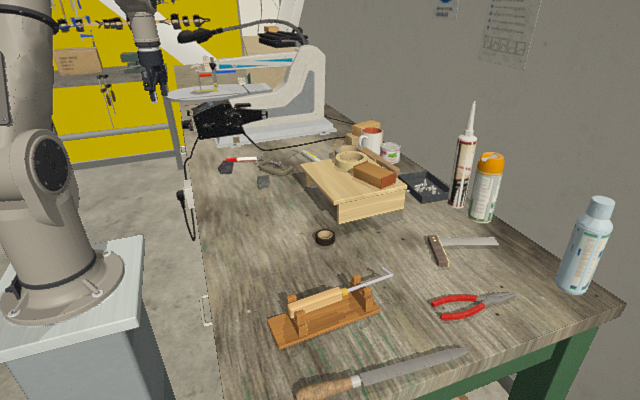

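The top view shows the riser's board (columns 225–327, rows 115–200, front edge at row 200) and the cradle with the puller at (430, 250), hook end at (422, 197) bent left (+y). The side view agrees, with tape at (324, 237). The next step is to fit the frames from depth.

```bash
python3 - <<'E'
from h import *
np.set_printoptions(precision=4,suppress=True)
d=np.load("top0.npy");M=bot.camera_model("top");K=np.array(M["intrinsics"]);R=np.array(M["R"]);t=np.array(M["t"])
v,u=np.mgrid[:400,:640];P=np.stack([(u-K[0,2])/K[0,0]*d,(v-K[1,2])/K[1,1]*d,d],-1)
W=(P-t)@R; np.save("W.npy",W)
def fit(m,n):
    m=cv2.morphologyEx(m.astype(np.uint8),cv2.MORPH_OPEN,np.ones((3,3)))>0 if n!='rod' else m
    q=W[m][:,:2].astype(np.float32)*1000;r=cv2.minAreaRect(q);print(n,len(q),r,"zmed",np.median(W[m][:,2]));return r
box=lambda a,b,c,e:(u>=a)&(u<=b)&(v>=c)&(v<=e)
print("table z",np.median(W[box(340,400,240,300)][:,2]))
r=fit(box(215,340,105,210)&(W[...,2]>.06)&(W[...,2]<.13),"riser")
# front edge line
pts=[]
for c in range(232,322,3):
    col=[k for k in range(190,212) if .06<W[k,c,2]<.1]
    if col: pts.append(W[max(col),c,:2])
pts=np.array(pts);f=np.polyfit(pts[:,1],pts[:,0],1);print("front edge x=a*y+b",f,pts[[0,-1]])
r=fit(box(405,455,205,300)&(W[...,2]>.003)&(W[...,2]<.09),"cradle all")
h=box(405,455,205,300)&(W[...,2]>.03)
fit(h,"puller+saddles")
for name in ["puller"]:
  for cam in ["top","side"]:
    p,dd=bot.read_camera(cam);x=bot.trace(name,cam)[0];q=x["mask"];print(cam,q.sum(),x["score"])
    if cam=="top":
        vv,uu=np.nonzero(q)
        pts=np.array([atz("top",(a,b),.052,M)[:2] for a,b in zip(uu,vv)])
        for lo,hi in [(.40,.44),(.44,.46),(.46,.48),(.48,.50),(.50,.52),(.52,.54),(.56,.58),(.58,.6),(.6,.62),(.62,.64),(.64,.66),(.66,.69)]:
            s=pts[(pts[:,0]>=lo)&(pts[:,0]<hi)]
            if len(s):print(lo,len(s),s[:,1].min(),s[:,1].mean(),s[:,1].max(),s[:,0].min(),s[:,0].max())
E
```

```text
table z 0.0001943694173660199
riser 8575 ((750.128662109375, 139.0880889892578), (231.08705139160156, 270.1663513183594), 2.166571617126465) zmed 0.08111857068625623
front edge x=a*y+b [-0.043   0.6416] [[0.6313 0.2505]
 [0.6403 0.019 ]]
cradle all 2040 ((503.2115173339844, -297.2925109863281), (219.50503540039062, 78.0292739868164), 3.9281132221221924) zmed 0.010179468994575426
puller+saddles 692 ((503.31683349609375, -162.42276000976562), (188.81448364257812, 345.0399169921875), 8.936285972595215) zmed 0.05475418048936474
top 503 0.75
0.4 31 -0.30996945563010975 -0.3000210586224173 -0.2881168056995547 0.43043377777720904 0.4389172403605025
0.44 65 -0.309880761689671 -0.29707897565308383 -0.2851297509379605 0.44105763091485584 0.459987443028165
0.46 69 -0.3069457006239234 -0.2962774141443484 -0.2848985443661117 0.4600571058775206 0.4793069165312944
0.48 63 -0.30670537430606254 -0.293348756026285 -0.2819354891104016 0.48144626808534685 0.4981736848271503
0.5 71 -0.3037613943660029 -0.29256619790606114 -0.2816671933061232 0.5003125089748266 0.5197890025780629
0.52 58 -0.3007809850440928 -0.28960733467487787 -0.27876310736613563 0.5219272260180016 0.5386586563435222
0.56 24 -0.28938326240494205 -0.2865274631533856 -0.2836690177960838 0.5601396535797271 0.5793774396633732
0.58 16 -0.28912232555513556 -0.28490733033224225 -0.2806896409427077 0.5819592441167922 0.59843050740625
0.6 21 -0.2861474314929803 -0.28330109710720747 -0.2804525033007681 0.6010160644987015 0.6175948170264359
0.62 19 -0.28316696988521806 -0.2810098742981955 -0.2774300719263161 0.6201842298940897 0.639466027272743
0.64 38 -0.2828983567959116 -0.2718491743878337 -0.25252961346055963 0.6420597651988758 0.6585551725482452
side 1072 0.78
```

```bash
python3 -m pendant '[[0.0854,0,0,0,-6.4],[0.0854,0,0,0,-6.4],[0.0854,0,0,0,-6.4],[0.0854,0,0,0,-6.5],[0.0854,-0.023,-0.033,0,0],[0.0854,-0.023,-0.033,0,0],[0.0854,-0.023,-0.033,0,0],[0.0854,-0.023,-0.033,0,0],[0.0854,-0.023,-0.033,0,0],[0.0854,-0.023,-0.033,0,0],[0.0854,-0.023,-0.033,0,0],[0.0854,-0.023,-0.033,0,0]]' 60
python3 -m pendant '[[0.0854,-0.023,-0.033,0,0],[0.0854,-0.023,-0.033,0,0],[0.0854,-0.023,-0.033,0,0],[0.0854,-0.023,-0.033,0,0],[0.0854,-0.023,-0.033,0,0],[0.0854,-0.023,-0.033,0,0],[0.0854,0.01,-0.037,0,0],[0.0854,0.01,-0.037,0,0],[0.0854,0.01,-0.037,0,0],[0.0854,0.01,-0.037,0,0],[0.0854,0.01,-0.037,0,0],[0.0854,0.01,-0.037,0,0]]'
```

```text
t: 2.3
eef_pos: [0.448, 0.3803, 0.405]
tool_rot: [0.0, -0.041, 0.999, 0.0]
contact_force: [1.0, 0.9, 0.5]
gripper_width: 1.001
grasp_force: 0.0
t: 3.3
eef_pos: [0.5584, -0.032, 0.4049]
tool_rot: [0.0, -0.041, 0.999, 0.0]
contact_force: [1.2, -1.3, -0.3]
gripper_width: 1.002
grasp_force: 0.0
```

```bash
python3 -m pendant '[[0.0854,0.008,-0.0365,0,0],[0.0854,0.008,-0.0365,0,0],[0.0854,0.008,-0.0365,0,0],[0.0854,0.008,-0.0365,0,0],[0.0854,0.008,-0.0365,0,0],[0.0854,0.008,-0.0365,0.02,0],[0.0854,0.008,-0.0365,0.03,0],[0.0854,0,0,0.03,0],[0.0854,0,0,0.01,0],[0.0854,0,0,0,0]]'
python3 - <<'E'
from h import *
np.set_printoptions(precision=4,suppress=True)
M=bot.camera_model("wrist");o=bot.get_obs();print(o["eef_pos"],-np.array(M["R"]).T@M["t"],np.array(M["R"])[2])
p,d=bot.read_camera("wrist");cv2.imwrite("pics/w1.png",p);np.save("w1.npy",d)
for n,z in [("hook_tip",.045),("puller",.045),("saddle_mid",.045),("cradle",0)]:
    for x in bot.pinpoint(n,"wrist")[:1]: print(n,np.round(x["at"]),round(x["score"],2),atz("wrist",x["at"],z,M))
q=bot.trace("puller","wrist")[0];print(q["score"],q["mask"].sum())
vv,uu=np.nonzero(q["mask"]);pts=np.array([atz("wrist",(a,b),.050,M)[:2] for a,b in zip(uu,vv)])
for lo in np.arange(.42,.68,.02):
    s=pts[(pts[:,0]>=lo)&(pts[:,0]<lo+.02)]
    if len(s):print(round(lo,2),len(s),s[:,1].min(),s[:,1].mean(),s[:,1].max(),s[:,0].min(),s[:,0].max())
E
```

```text
t: 4.13
eef_pos: [0.5241, -0.2829, 0.3162]
tool_rot: [-0.003, -0.041, 0.999, 0.001]
contact_force: [0.6, 0.6, -0.4]
gripper_width: 1.003
grasp_force: 0.0
[ 0.5241 -0.2829  0.3162] [ 0.4474 -0.2895  0.2859] [ 0.2904  0.0273 -0.9565]
hook_tip [340. 326.] 0.68 [ 0.6515 -0.2536  0.045 ]
puller [304. 175.] 0.82 [ 0.5021 -0.298   0.045 ]
saddle_mid [304. 172.] 0.89 [ 0.4996 -0.2985  0.045 ]
cradle [310. 163.] 0.89 [ 0.501  -0.2947  0.    ]
0.97 4844
0.42 426 -0.3115549567813445 -0.3013795283475358 -0.2913911596902514 0.4274080304060489 0.43999937655580357
0.44 695 -0.31090885289126163 -0.3000077814699975 -0.2889625270094725 0.4400055696717946 0.4599942390813662
0.46 714 -0.30935073568074023 -0.2982928850127005 -0.2873338729291329 0.4600426261547482 0.47998818869873955
0.48 687 -0.3072800726654284 -0.2965840892135459 -0.28573805253510354 0.48004611987461476 0.4999638212839611
0.5 640 -0.3060334483817068 -0.2947882326389739 -0.2840900360246382 0.5000243099538783 0.5199823675869029
0.52 577 -0.3040389317316666 -0.29313295371158127 -0.28285683997730765 0.5200352976221274 0.5399780903607833
0.54 297 -0.2996313431551625 -0.29115905765458894 -0.28371899913974924 0.54004611366692 0.5599851264658647
0.56 164 -0.29347693750599696 -0.2891184087013819 -0.2853281171076833 0.5600572608188985 0.5799482002934702
0.58 138 -0.2905153149932861 -0.2872304093363905 -0.28305516877101355 0.5800226466429692 0.5999590975450498
0.6 141 -0.2893020113518703 -0.28546198414498564 -0.28163026604395774 0.6000399171826151 0.6199603988319988
0.62 114 -0.287168657931827 -0.28378684262876 -0.2802724486894124 0.6200444467927861 0.6395527546398724
0.64 251 -0.2859239287989994 -0.27232433949826296 -0.25424745345608946 0.6402952944381975 0.6562969893003249
```

View pics/w1.png

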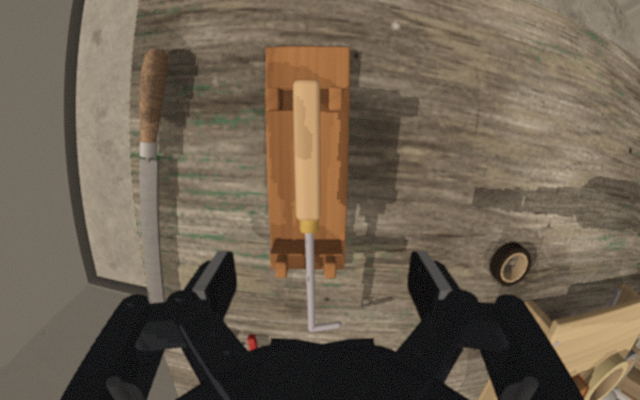

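The wrist view shows the handle at column 305, rows 80–220, between saddles at rows 98 and 255, and the hook at (325, 328). Next I descend and correct on the way.

```bash
python3 -m pendant '[[0.0854,0,0,0.02,0],[0.0854,0,0,0.02,0],[0.0854,0,0,0.01,0],[0.0854,0,0,0,0],[0.0854,0,0,0,0],[0.0854,0,0,0,0]]'
```

```text
t: 4.93
eef_pos: [0.5253, -0.2842, 0.2701]
tool_rot: [0.001, -0.041, 0.999, -0.0]
contact_force: [-0.2, -0.1, -0.3]
gripper_width: 0.998
grasp_force: 0.0
```

```bash
python3 -m pendant '[[0.0854,0.004,-0.0095,0,0],[0.0854,0,0,0.02,0],[0.0854,0,0,0.02,0],[0.0854,0,0,0.02,0],[0.0854,0,0,0.01,0],[0.0854,0,0,0,0],[0.0854,0,0,0,0],[0.05,0,0,0,0],[0.03,0,0,0,0],[0.01,0,0,0,0],[0.01,0,0,0,0],[0.01,0,0,0,0]]' 80
python3 -m pendant '[[0.01,0,0,0,0],[0.01,0,0,0,0],[0.01,0,0,0,0],[0.01,0,0,0,0],[0.01,0,0,0,0],[0.01,0,0,0,0]]'
```

```text
t: 5.93
eef_pos: [0.5218, -0.2938, 0.1995]
tool_rot: [0.0, -0.041, 0.999, -0.0]
contact_force: [0.2, 0.7, -0.8]
gripper_width: 0.302
grasp_force: 0.0
t: 6.43
eef_pos: [0.5218, -0.2939, 0.1995]
tool_rot: [0.0, -0.041, 0.999, -0.0]
contact_force: [-0.7, -0.2, 5.8]
gripper_width: 0.22
grasp_force: 78.1
```

```bash
python3 -m pendant '[[0.01,0,0,-0.005,0],[0.01,0,0,-0.015,0],[0.01,0,0,-0.02,0],[0.01,0,0,-0.02,0],[0.01,0,0,-0.02,0],[0.01,0,0,0,2.4],[0.01,0.001,0.01,0,0],[0.01,0.002,0.02,0,0],[0.01,0.002,0.03,0,0],[0.01,0.003,0.03,0,0],[0.01,0.003,0.03,0,0],[0.01,0.003,0.03,0,0]]'
python3 -m pendant '[[0.01,0.003,0.03,0,0],[0.01,0.003,0.03,0,0],[0.01,0.003,0.03,0,0],[0.01,0.003,0.03,0,0],[0.01,0.003,0.03,0,0],[0.01,0.003,0.03,0,0],[0.01,0,0.013,0,0],[0.01,0,0,0.02,0],[0.01,0,0,0.02,0],[0.01,0,0,0,0],[0.01,0,0,0,0],[0.01,0,0,0,0]]'
python3 - <<'E'
from h import *
np.set_printoptions(precision=4,suppress=True)
M=bot.camera_model("wrist");o=bot.get_obs();print(o["eef_pos"],o["contact_force"])
p,d=bot.read_camera("wrist");cv2.imwrite("pics/w2.png",p)
for n,z in [("hook_tip",o["eef_pos"][2]-.155),("puller",o["eef_pos"][2]-.155),("plate_top",.054),("ledge_edge",.066),("riser",0),("black_tape",0)]:
    for x in bot.pinpoint(n,"wrist")[:1]: print(n,np.round(x["at"]),round(x["score"],2),atz("wrist",x["at"],z,M))
E
```

```text
t: 7.43
eef_pos: [0.5005, -0.1422, 0.2781]
tool_rot: [-0.001, -0.021, 1.0, 0.0]
contact_force: [0.8, 0.9, -1.2]
gripper_width: 0.22
grasp_force: 78.2
t: 8.43
eef_pos: [0.4758, 0.0476, 0.2392]
tool_rot: [-0.0, -0.02, 1.0, -0.0]
contact_force: [0.0, -0.4, -0.6]
gripper_width: 0.222
grasp_force: 78.2
[0.4758 0.0476 0.2392] [ 0.0373 -0.4387 -0.6337]
puller [319. 239.] 0.72 [0.4565 0.0452 0.0842]
black_tape [209. 331.] 0.58 [ 0.5972 -0.0526  0.    ]
```

View pics/w2.png

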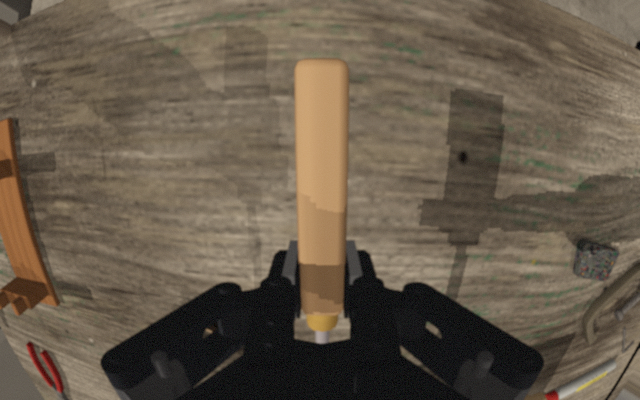

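The handle sits straight in the pads (columns 297–348), and the gripper hides the riser from the wrist camera. I lower the puller and check the hook from above.

```bash
python3 -m pendant '[[0.01,0,0,0.02,0],[0.01,0,0,0.02,0],[0.01,0,0,0.008,0],[0.01,0,0,0,0],[0.01,0,0,0,0]]'
python3 - <<'E'
from h import *
np.set_printoptions(precision=4,suppress=True)
o=bot.get_obs();e=o["eef_pos"]
for c in ["top","side"]:
    p,d=bot.read_camera(c)
    for x in bot.pinpoint("hook_tip",c)[:1]:
        w=atz(c,x["at"],e[2]-.155);y=.04;r=np.array([[np.cos(y),np.sin(y)],[-np.sin(y),np.cos(y)]])
        print(c,np.round(x["at"]),round(x["score"],2),w,"riser",r@(w[:2]-[.755,.139]),"expected",proj(c,np.r_[e[:2]+r.T@[.13,.026],e[2]-.155]))
    if c=="top": cv2.imwrite("pics/t2.png",cv2.resize(p[120:280,200:440],None,fx=3,fy=3))
E
```

```text
t: 9.2
eef_pos: [0.476, 0.0476, 0.191]
tool_rot: [-0.0, -0.02, 1.0, -0.0]
contact_force: [1.4, -0.3, -0.9]
gripper_width: 0.224
grasp_force: 78.2
top [297. 213.] 0.54 [0.6029 0.0783 0.036 ] riser [-0.1544 -0.0546] expected [296.9599 212.1946]
side [312. 203.] 0.62 [0.609  0.0856 0.036 ] riser [-0.148  -0.0475] expected [311.5015 203.9626]
```

View pics/t2.png

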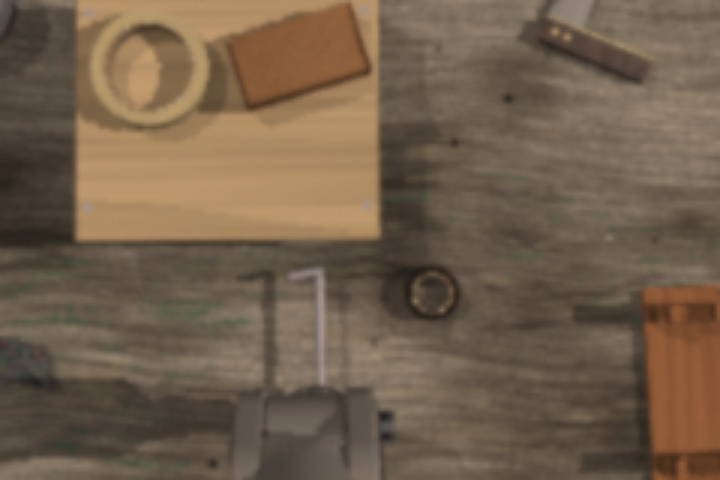

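The hook at crop (293, 273) lies before the ledge as calculated, with the tape clear to the right at (432, 292). I go in and then feel for the plate.

```bash
python3 -m pendant '[[0.01,0,-0.005,0,0],[0.01,-0.01,0,0,0],[0.01,-0.015,0,0,0],[0.01,-0.015,0,0,0],[0.01,-0.015,0,0,0],[0.01,-0.015,0,0,0],[0.01,-0.01,0,0,0],[0.01,-0.003,0,0,0],[0.01,0,0,0,0],[0.01,0,0,0,0]]'
python3 -m pendant '[[0.01,-0.002,0,0,0],[0.01,-0.002,0,0,0],[0.01,-0.002,0,0,0],[0.01,0,0,0,0]]'
python3 -m pendant '[[0.01,-0.002,0,0,0],[0.01,-0.002,0,0,0],[0.01,0,0,0,0]]'
```

```text
t: 10.23
eef_pos: [0.5586, 0.0459, 0.1907]
tool_rot: [-0.001, -0.02, 1.0, -0.0]
contact_force: [-1.0, -0.6, -1.3]
gripper_width: 0.224
grasp_force: 78.2
t: 10.57
eef_pos: [0.5654, 0.0463, 0.1911]
tool_rot: [0.0, -0.02, 1.0, 0.0]
contact_force: [0.6, -0.8, -0.9]
gripper_width: 0.219
grasp_force: 78.2
t: 10.82
eef_pos: [0.5695, 0.0464, 0.191]
tool_rot: [0.0, -0.02, 1.0, 0.0]
contact_force: [0.7, -0.7, -0.3]
gripper_width: 0.219
grasp_force: 78.2
```

```bash
python3 -m pendant '[[0.01,-0.002,0,0,0],[0.01,-0.002,0,0,0],[0.01,0,0,0,0]]'
python3 -m pendant '[[0.01,-0.002,0,0,0],[0.01,-0.002,0,0,0],[0.01,0,0,0,0]]'
python3 -m pendant '[[0.01,-0.002,0,0,0],[0.01,-0.002,0,0,0],[0.01,0,0,0,0]]'
python3 -m pendant '[[0.01,-0.002,0,0,0],[0.01,-0.002,0,0,0],[0.01,0,0,0,0]]'
```

```text
t: 11.07
eef_pos: [0.5736, 0.0466, 0.191]
tool_rot: [0.0, -0.02, 1.0, 0.0]
contact_force: [-1.0, -0.0, -1.3]
gripper_width: 0.221
grasp_force: 78.2
t: 11.32
eef_pos: [0.5775, 0.0467, 0.191]
tool_rot: [0.0, -0.02, 1.0, 0.0]
contact_force: [-0.4, 0.9, -1.7]
gripper_width: 0.218
grasp_force: 78.2
t: 11.57
eef_pos: [0.5815, 0.0469, 0.191]
tool_rot: [0.0, -0.02, 1.0, 0.0]
contact_force: [0.0, 0.6, -0.9]
gripper_width: 0.224
grasp_force: 78.1
t: 11.82
eef_pos: [0.5848, 0.047, 0.1907]
tool_rot: [-0.001, -0.02, 1.0, -0.0]
contact_force: [-4.1, 0.4, 0.3]
gripper_width: 0.222
grasp_force: 78.2
```

Plate touched at TCP x = 0.585. I back off 13 mm so the prong is inside the hole's range, then sweep to +y, stopping when the side force rises.

```bash
cat > chk.py <<'E'
import sys
from station import bot
f=bot.get_obs()["contact_force"];sys.exit(abs(f[1])>3.5 or abs(f[0])>5)
E
python3 -m pendant '[[0.01,0.005,0,0,0],[0.01,0.008,0,0,0],[0.01,0,0,0,0],[0.01,0,0.008,0,0],[0.01,0,0.008,0,0],[0.01,0,0.004,0,0],[0.01,0,0,0,0]]' && python3 chk.py && 
python3 -m pendant '[[0.01,0,0.003,0,0],[0.01,0,0.003,0,0],[0.01,0,0,0,0]]' && python3 chk.py &&
python3 -m pendant '[[0.01,0,0.003,0,0],[0.01,0,0.003,0,0],[0.01,0,0,0,0]]' && python3 chk.py &&
python3 -m pendant '[[0.01,0,0.003,0,0],[0.01,0,0.003,0,0],[0.01,0,0,0,0]]' && python3 chk.py &&
python3 -m pendant '[[0.01,0,0.003,0,0],[0.01,0,0.003,0,0],[0.01,0,0,0,0]]' && python3 chk.py &&
python3 -m pendant '[[0.01,0,0.003,0,0],[0.01,0,0.003,0,0],[0.01,0,0,0,0]]' && python3 chk.py &&
python3 -m pendant '[[0.01,0,0.003,0,0],[0.01,0,0.003,0,0],[0.01,0,0,0,0]]' && python3 chk.py &&
python3 -m pendant '[[0.01,0,0.003,0,0],[0.01,0,0.003,0,0],[0.01,0,0,0,0]]' && python3 chk.py && echo clear
```

```text
t: 12.4
eef_pos: [0.5715, 0.0688, 0.191]
tool_rot: [0.0, -0.021, 1.0, 0.001]
contact_force: [0.1, 0.6, -1.4]
gripper_width: 0.218
grasp_force: 78.1False
```

```bash
sed -i 's/sys.exit(\(.*\))$/sys.exit(int(\1))/' chk.py
python3 -m pendant '[[0.01,0,0.003,0,0],[0.01,0,0.003,0,0],[0.01,0,0,0,0]]' && python3 chk.py &&
python3 -m pendant '[[0.01,0,0.003,0,0],[0.01,0,0.003,0,0],[0.01,0,0,0,0]]' && python3 chk.py &&
python3 -m pendant '[[0.01,0,0.003,0,0],[0.01,0,0.003,0,0],[0.01,0,0,0,0]]' && python3 chk.py &&
python3 -m pendant '[[0.01,0,0.003,0,0],[0.01,0,0.003,0,0],[0.01,0,0,0,0]]' && python3 chk.py &&
python3 -m pendant '[[0.01,0,0.003,0,0],[0.01,0,0.003,0,0],[0.01,0,0,0,0]]' && python3 chk.py &&
python3 -m pendant '[[0.01,0,0.003,0,0],[0.01,0,0.003,0,0],[0.01,0,0,0,0]]' && python3 chk.py &&
python3 -m pendant '[[0.01,0,0.003,0,0],[0.01,0,0.003,0,0],[0.01,0,0,0,0]]' && python3 chk.py &&
python3 -m pendant '[[0.01,0,0.003,0,0],[0.01,0,0.003,0,0],[0.01,0,0,0,0]]' && python3 chk.py && echo clear
```

```text
t: 12.65
eef_pos: [0.5711, 0.0732, 0.1909]
tool_rot: [0.0, -0.02, 1.0, 0.0]
contact_force: [0.6, 0.5, -1.3]
gripper_width: 0.221
grasp_force: 78.1
t: 12.9
eef_pos: [0.5708, 0.0792, 0.1909]
tool_rot: [0.0, -0.02, 1.0, 0.0]
contact_force: [-0.3, -0.8, -0.0]
gripper_width: 0.224
grasp_force: 78.1
t: 13.15
eef_pos: [0.5706, 0.0854, 0.1909]
tool_rot: [0.0, -0.02, 1.0, 0.0]
contact_force: [-0.0, -0.2, -1.4]
gripper_width: 0.223
grasp_force: 78.1
t: 13.4
eef_pos: [0.5703, 0.0914, 0.1909]
tool_rot: [0.0, -0.02, 1.0, 0.0]
contact_force: [-0.4, 0.7, -0.9]
gripper_width: 0.22
grasp_force: 78.1
t: 13.65
eef_pos: [0.5701, 0.0974, 0.1909]
tool_rot: [0.0, -0.02, 1.0, 0.0]
contact_force: [-0.1, 0.3, -0.7]
gripper_width: 0.222
grasp_force: 78.1
t: 13.9
eef_pos: [0.5699, 0.1009, 0.1909]
tool_rot: [-0.0, -0.018, 1.0, -0.001]
contact_force: [0.2, -6.0, -1.1]
gripper_width: 0.22
grasp_force: 78.4
```

Contact at TCP y = 0.101. I ease off 2 mm and test whether the tray follows.

```bash

python3 -m pendant '[[0.01,0,-0.002,0,0],[0.01,0.004,0,0,0],[0.01,0.004,0,0,0],[0.01,0.003,0,0,0]]'
python3 -m pendant '[[0.01,0.004,0,0,0],[0.01,0.004,0,0,0],[0.01,0.004,0,0,0]]'
python3 -m pendant '[[0.01,0.004,0,0,0],[0.01,0.004,0,0,0],[0.01,0.004,0,0,0]]'
```

```text
t: 14.23
eef_pos: [0.5589, 0.0995, 0.1911]
tool_rot: [0.0, -0.019, 1.0, -0.0]
contact_force: [3.1, -3.3, -2.0]
gripper_width: 0.225
grasp_force: 78.4
t: 14.48
eef_pos: [0.5473, 0.0992, 0.1913]
tool_rot: [0.001, -0.019, 1.0, 0.0]
contact_force: [3.4, -4.0, -2.3]
gripper_width: 0.224
grasp_force: 78.4
t: 14.73
eef_pos: [0.5353, 0.0988, 0.1913]
tool_rot: [0.001, -0.019, 1.0, 0.0]
contact_force: [3.5, -3.1, -2.0]
gripper_width: 0.223
grasp_force: 78.4
```

```bash
sed -i 's/>5/>8/;s/>3.5/>12/' chk.py
python3 -m pendant '[[0.01,0.006,-0.001,0,0],[0.01,0.006,0,0,0],[0.01,0.006,0,0,0],[0.01,0.006,0,0,0],[0.01,0.006,0,0,0],[0.01,0.006,0,0,0]]' && python3 chk.py &&
python3 -m pendant '[[0.01,0.006,0,0,0],[0.01,0.006,0,0,0],[0.01,0.006,0,0,0],[0.01,0.006,0,0,0],[0.01,0.006,0,0,0],[0.01,0.006,0,0,0],[0.01,0,0,0,0]]' && python3 chk.py &&
python3 -m pendant '[[0.01,0.003,0,0,0],[0.01,0.003,0,0,0],[0.01,0,0,0,0]]' && python3 chk.py &&
python3 -m pendant '[[0.01,0.002,0,0,0],[0.01,0.002,0,0,0],[0.01,0,0,0,0]]' && python3 chk.py &&
python3 -m pendant '[[0.01,0.002,0,0,0],[0.01,0.002,0,0,0],[0.01,0,0,0,0]]' && python3 chk.py &&
python3 -m pendant '[[0.01,0.002,0,0,0],[0.01,0.002,0,0,0],[0.01,0,0,0,0]]' && python3 chk.py &&
python3 -m pendant '[[0.01,0.002,0,0,0],[0.01,0.002,0,0,0],[0.01,0,0,0,0]]' && python3 chk.py &&
python3 -m pendant '[[0.01,0.002,0,0,0],[0.01,0.002,0,0,0],[0.01,0,0,0,0]]' && python3 chk.py && echo clear
```

```text
t: 15.23
eef_pos: [0.4993, 0.0969, 0.1913]
tool_rot: [0.001, -0.02, 1.0, 0.0]
contact_force: [4.9, -2.7, -2.1]
gripper_width: 0.22
grasp_force: 78.3
t: 15.82
eef_pos: [0.4622, 0.0955, 0.1911]
tool_rot: [-0.0, -0.02, 1.0, 0.0]
contact_force: [0.7, -2.6, -0.9]
gripper_width: 0.218
grasp_force: 78.4
t: 16.07
eef_pos: [0.4569, 0.0952, 0.1911]
tool_rot: [0.0, -0.02, 1.0, 0.0]
contact_force: [2.8, -2.9, -0.7]
gripper_width: 0.22
grasp_force: 78.4
t: 16.32
eef_pos: [0.4529, 0.095, 0.191]
tool_rot: [0.0, -0.02, 1.0, 0.0]
contact_force: [2.9, -1.2, -0.7]
gripper_width: 0.226
grasp_force: 78.5
t: 16.57
eef_pos: [0.4487, 0.0947, 0.1909]
tool_rot: [-0.0, -0.02, 1.0, 0.0]
contact_force: [2.2, -1.4, 0.2]
gripper_width: 0.222
grasp_force: 78.5
t: 16.82
eef_pos: [0.4446, 0.0946, 0.1909]
tool_rot: [-0.0, -0.02, 1.0, 0.0]
contact_force: [2.4, -1.6, 0.2]
gripper_width: 0.221
grasp_force: 78.5
t: 17.07
eef_pos: [0.4406, 0.0944, 0.1909]
tool_rot: [-0.0, -0.02, 1.0, 0.0]
contact_force: [1.8, -1.1, 0.3]
gripper_width: 0.219
grasp_force: 78.5
t: 17.32
eef_pos: [0.4366, 0.0942, 0.1909]
tool_rot: [-0.0, -0.02, 1.0, -0.0]
contact_force: [3.2, -0.3, 0.4]
gripper_width: 0.223
grasp_force: 78.5
clear
```

```bash

python3 -m pendant '[[0.01,0.002,0,0,0],[0.01,0.002,0,0,0],[0.01,0,0,0,0]]' && python3 chk.py &&
python3 -m pendant '[[0.01,0.002,0,0,0],[0.01,0.002,0,0,0],[0.01,0,0,0,0]]' && python3 chk.py &&
python3 -m pendant '[[0.01,0.002,0,0,0],[0.01,0.002,0,0,0],[0.01,0,0,0,0]]' && python3 chk.py && echo clear
```

```text
t: 17.57
eef_pos: [0.4326, 0.094, 0.1909]
tool_rot: [-0.0, -0.02, 1.0, -0.0]
contact_force: [2.2, -0.4, 0.7]
gripper_width: 0.215
grasp_force: 78.5
t: 17.82
eef_pos: [0.4299, 0.094, 0.1912]
tool_rot: [0.001, -0.02, 1.0, 0.0]
contact_force: [7.1, -0.5, -3.4]
gripper_width: 0.221
grasp_force: 78.2
t: 18.07
eef_pos: [0.4285, 0.0941, 0.1919]
tool_rot: [0.005, -0.019, 1.0, 0.001]
contact_force: [16.9, -0.0, -7.8]
gripper_width: 0.22
grasp_force: 78.2
```

Firm stop felt (17 N). Unhooking.

```bash

python3 -m pendant '[[0.01,-0.004,0,0,0],[0.01,-0.004,0,0,0],[0.01,-0.003,0,0,0],[0.01,0,0,0,0],[0.01,0,-0.003,0,0],[0.01,0,-0.004,0,0],[0.01,0,-0.004,0,0],[0.01,0,0,0,0]]' && python3 chk.py &&
python3 -m pendant '[[0.01,0,-0.008,0,0],[0.01,0,-0.008,0,0],[0.01,0,-0.01,0,0],[0.01,0,-0.01,0,0],[0.01,0,-0.01,0,0],[0.01,0,0,0,0]]'
python3 - <<'E'
from h import *
np.set_printoptions(precision=4,suppress=True)
for c in ["top"]:
    p,d=bot.read_camera(c);cv2.imwrite("pics/t3.png",cv2.resize(p[120:280,200:440],None,fx=3,fy=3))
    y=.04;r=np.array([[np.cos(y),np.sin(y)],[-np.sin(y),np.cos(y)]])
    for x in bot.pinpoint("plate_top",c)[:1]:
        w=atz(c,x["at"],.054);print(x["score"],w,r@(w[:2]-[.755,.139]))
E
```

```text
t: 18.73
eef_pos: [0.4362, 0.082, 0.1909]
tool_rot: [-0.0, -0.019, 1.0, -0.0]
contact_force: [0.4, 0.7, -1.7]
gripper_width: 0.224
grasp_force: 79.3
t: 19.23
eef_pos: [0.4382, 0.0344, 0.191]
tool_rot: [-0.0, -0.018, 1.0, -0.001]
contact_force: [-0.2, -0.4, -1.6]
gripper_width: 0.212
grasp_force: 79.3
0.72 [0.59   0.1395 0.054 ] [-0.1648  0.0071]
```

View pics/t3.png

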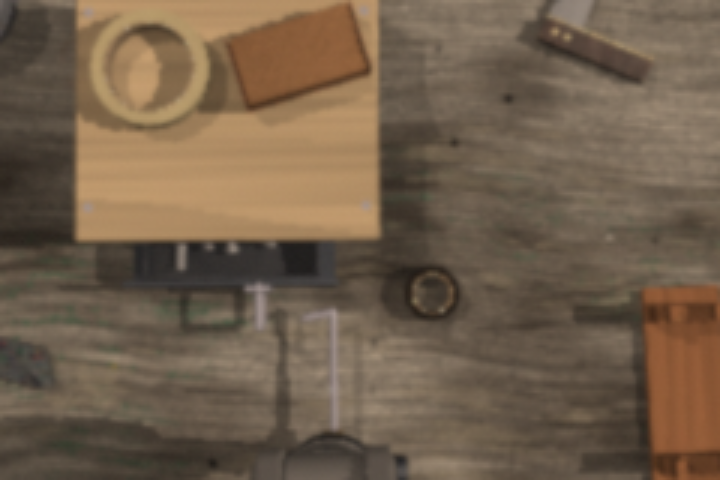

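The tray is out, with its plate at crop row 283. The hook (308, 316) is clear of the eye (262, 300), and the tape and offcut haven't moved. Returning to the cradle.

```bash

python3 -m pendant '[[0.01,0,0,-0.01,0],[0.01,0,0,-0.02,0],[0.01,0,0,-0.03,0],[0.01,0,0,-0.03,0],[0.01,0,0,0,-2.4],[0.01,-0.003,-0.015,0,0],[0.01,-0.005,-0.03,0,0],[0.01,-0.005,-0.03,0,0],[0.01,-0.005,-0.03,0,0],[0.01,-0.005,-0.03,0,0],[0.01,-0.005,-0.03,0,0]]'
python3 -m pendant '[[0.01,-0.005,-0.03,0,0],[0.01,-0.005,-0.03,0,0],[0.01,-0.005,-0.03,0,0],[0.01,-0.005,-0.03,0,0],[0.01,-0.005,-0.03,0,0],[0.01,-0.003,-0.015,0,0],[0.01,0,-0.006,0,0],[0.01,0,0,0,0],[0.01,0,0,0,0],[0.01,0,0,0,0]]'
python3 - <<'E'
from h import *
np.set_printoptions(precision=4,suppress=True)
o=bot.get_obs();e=np.array(o["eef_pos"]);print(e,o["tool_rot"]);y=-2*o["tool_rot"][1]/o["tool_rot"][2]
p,d=bot.read_camera("side");cv2.imwrite("pics/s4.png",cv2.resize(p[180:340,220:460],None,fx=3,fy=3))
f=np.array([np.cos(y),np.sin(y)]);l=np.array([-f[1],f[0]])
print([x["at"] for x in bot.pinpoint("hook_tip","side")[:1]],proj("side",np.r_[e[:2]+.13*f+.026*l,e[2]-.155]))
p,d=bot.read_camera("top")
print([x["at"] for x in bot.pinpoint("hook_tip","top")[:1]],proj("top",np.r_[e[:2]+.13*f+.026*l,e[2]-.155]))
E
```

```text
t: 20.25
eef_pos: [0.48, -0.1256, 0.2817]
tool_rot: [0.0, -0.042, 0.999, 0.0]
contact_force: [0.4, 0.3, -1.0]
gripper_width: 0.222
grasp_force: 79.3
t: 21.08
eef_pos: [0.5217, -0.2911, 0.2809]
tool_rot: [-0.0, -0.042, 0.999, 0.001]
contact_force: [0.7, -0.4, -0.6]
gripper_width: 0.219
grasp_force: 79.3
[ 0.5217 -0.2911  0.2809] [-0.0003 -0.042   0.9991  0.0008]
[[385.4, 237.8]] [383.8388 236.4333]
[[425.4, 196.8]] [425.9584 197.3231]
```

View pics/s4.png

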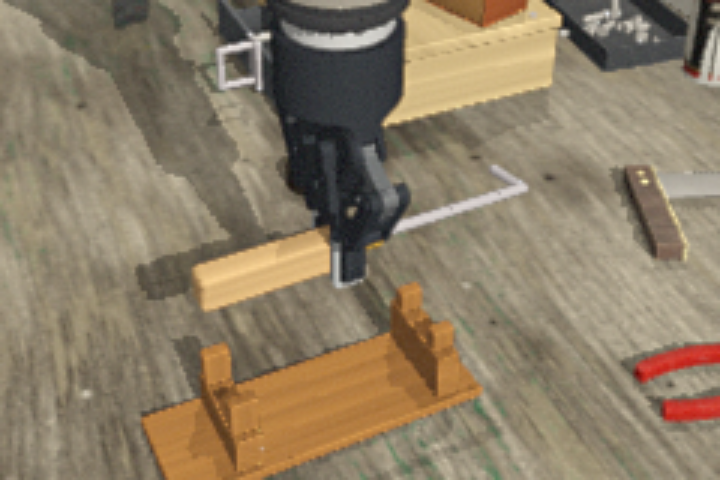

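The puller hangs level over the saddles (215, 390 and 425, 335), with the hook within 2 px of its predicted place. Lowering.

```bash

python3 -m pendant '[[0.01,0,-0.004,0,0],[0.01,0,0,0.02,0],[0.01,0,0,0.02,0],[0.01,0,0,0.02,0],[0.01,0,0,0.01,0],[0.01,0,0,0.005,0],[0.01,0,0,0.003,0],[0.01,0,0,0.001,0],[0.01,0,0,0,0],[0.01,0,0,0,0]]'
```

```text
t: 22.12
eef_pos: [0.5223, -0.2973, 0.2029]
tool_rot: [0.001, -0.041, 0.999, -0.0]
contact_force: [0.3, 0.2, -0.8]
gripper_width: 0.221
grasp_force: 79.3
```

```bash

python3 -m pendant '[[0.01,0,0,0.0015,0],[0.01,0,0,0.001,0],[0.01,0,0,0.001,0],[0.01,0,0,0,0],[0.01,0,0,0,0]]' && python3 -m pendant '[[0.03,0,0,0,0],[0.04,0,0,0,0],[0.06,0,0,0,0],[0.08,0,0,0,0],[0.08,0,0,0,0],[0.08,0,0,0,0],[0.08,0,0,0,0],[0.08,0,0,0,0],[0.08,0,0,0,0]]'
python3 -m pendant '[[0.08,0,0,-0.01,0],[0.08,0,0,-0.02,0],[0.08,0,0,-0.03,0],[0.08,0,0,-0.03,0],[0.08,0,0,-0.03,0],[0.08,0,0,-0.03,0],[0.08,0,0,0,0],[0.08,0,0,0,0],[0.08,0,0,0,0]]'
python3 - <<'E'
from h import *
np.set_printoptions(precision=4,suppress=True)
M=bot.camera_model("wrist");p,d=bot.read_camera("wrist");P,_=bot.read_camera("side")
for n in ["puller","saddle_mid"]:
    x=bot.pinpoint(n,"wrist")[0];print(n,x["score"],atz("wrist",x["at"],.045,M))
q=bot.trace("puller","wrist")[0];vv,uu=np.nonzero(q["mask"]);pts=np.array([atz("wrist",(a,b),.05,M)[:2] for a,b in zip(uu,vv)])
print(pts[:,0].min(),[pts[abs(pts[:,0]-a)<.01,1].mean() for a in (.45,.63)])
cv2.imwrite("pics/e.png",np.hstack([cv2.resize(P[180:340,220:420],None,fx=2,fy=2),p[:320,120:500]]))
E
```

```text
t: 22.53
eef_pos: [0.5221, -0.2973, 0.1995]
tool_rot: [0.0, -0.041, 0.999, -0.0]
contact_force: [-2.1, 1.0, 7.5]
gripper_width: 0.222
grasp_force: 80.9
t: 23.28
eef_pos: [0.5219, -0.2971, 0.1984]
tool_rot: [-0.0, -0.041, 0.999, 0.0]
contact_force: [-0.3, 0.2, -1.2]
gripper_width: 0.939
grasp_force: 0.0
t: 24.03
eef_pos: [0.5216, -0.2969, 0.3484]
tool_rot: [-0.0, -0.041, 0.999, 0.0]
contact_force: [-0.5, -0.0, -0.8]
gripper_width: 0.933
grasp_force: 0.0
puller 0.93 [ 0.5022 -0.3005  0.045 ]
saddle_mid 0.89 [ 0.5017 -0.2987  0.045 ]
0.42826289374841964 [np.float64(-0.30388007286553625), np.float64(-0.28802313846871636)]
```

View pics/e.png

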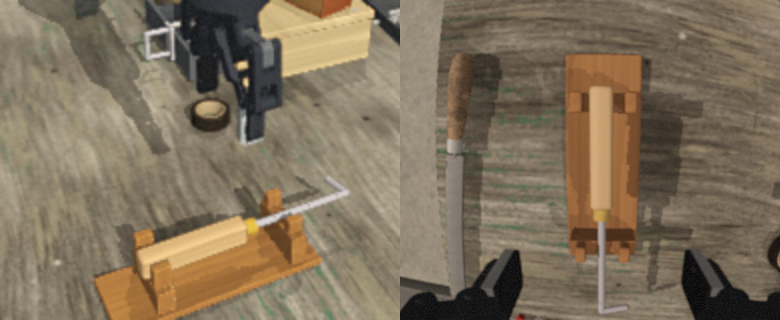

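The puller lies in both saddles: handle at (600, 150) and rod at (602, 245) in the wrist half of the picture. It is within about 2 mm of its place, and the gripper is clear.

```bash
python3 -c "
from station import bot
print(bot.hand_in())"
```

```text
the job is handed in; nothing more can be done
None
```

The tray is drawn out to its stop, the puller is back in both saddles, the tape and offcut were not disturbed, and the job is handed in at about 24 s; no verdict was returned.

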